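# Set the pressure screw of a block-printing press

### The arm

A 6-joint arm with a two-finger parallel gripper is mounted at the origin on the work surface. World frame = base frame: x ahead of the robot, y to its left, z up, the work surface at z = 0. Lengths are in m, angles in rad, forces in N, time in s.
With the tool pointing down it reaches from about 0.375 to 0.9 m from the base axis. Payload 3.1 kg.
Tool frame: the origin (TCP) lies between the finger pads; the fingertips stand 19 mm ahead of it and the grasp point (between the pads) is the TCP; z points along the fingers, y is the direction in which the jaws open and shut (so a half turn about z gives the same grasp; the last joint's range is limited). The gripper opens to 87 mm and grips with 3 to 60 N. Pads are 19 mm wide; open, the fingers measure 117 mm over their backs; the gripper's body (75 mm by 190 mm) begins 51 mm behind the grasp point.
Start: joints at [-1.47, 0.527, 1.433, -0, 1.181, -0.178], TCP at [0.173, -0.601, 0.242] pointing down, gripper open.
Joint ranges: [-3.08, 3.08], [-0.75, 2.2], [0.22, 2.44], [-1.43, 4.57], [0, 2.65], [-2.85, 2.85]. Speed limits (rad/s): [2.79, 2.79, 3.14, 3.14, 3.14, 3.14].

### API

Orientations are given as a unit quaternion [x, y, z, w].
In Python, from rig import robot gives the robot as it stands.
- The arm moves only by the tool apply_moves, never from a script. Its argument "series" is a list of rows, each a list of 7 numbers: the shift along the tool's x, y, z in cm, then the turn, a rotation vector about the tool's x, y, z in degrees, then the opening, from 0 (shut) to 1 (fully open). In form: [[dx, dy, dz, rx, ry, rz, grip], ...]. A call has 1 to 5 rows; each row is the pose to reach, as a shift and turn from the pose commanded when the call began, along the tool's axes at that moment; what a row does not reach only later rows make up. A row lasts 1/12 s, in which the tool goes at most 41.7 mm and 7.16 degrees, less where a joint would pass 70% of its speed; a pose out of reach is approached as far as the arm can. A call with a gripper value outside its range is refused whole. The fingers move at their own pace and stop on an object; "newtons" is the grip in N (left out, the last holds). Time passes only in rows, so rows that repeat a pose let the fingers close. It gives the time, the measured TCP pose, the force and the opening at its end, in the units of the state.
- robot.get_obs(): the state, without advancing time (a new reading comes with each control period).
- robot.camera(name): name is "side" or "top"; returns the picture (384x512x3 uint8, red, green, blue); there is no depth.
- robot.camera_params(name): a dict with "mtx" (3x3 intrinsics, pixels), "origin" and "rotation" of the camera in the world. Camera axes: x right, y down, z forward; pixel columns grow to the right and rows downward; lengths in m; the calibration is good to about 2 mm. A picture is of the moment at which its call begins. camera_params takes no time and is no camera call.
- robot.hand_in(): hands the job in, once; it reports no verdict.
The state is a dict: "time": time; "q": joint angles; "joint_velocities": joint speeds; "joint_torque": joint torques, N m; "position": TCP position; "tool_rot": TCP orientation; "ft_force": force on the tool from outside, world axes, zero at the start; "moment": the same for the moment, N m; "grip_width": finger opening in m.
Only numpy, scipy, OpenCV 4.12 (cv2) and the standard library are available. Lean on these libraries where they do the work, as an engineer would, in place of code of your own. Each camera call takes 0.05 s, during which the arm holds its last target. There are 200 camera calls.

### The job

Set the running clearance of the small green block-printing press: turn the tee handle on top clockwise until the screw bottoms and will go no further, hand-tight but not forced, then back the handle off by a quarter turn from there and let go of it. Leave the jar of brushes, the sharpener, the ink pot and the wooden bar around the press alone.

Things in the scene. Friction and masses are not known exactly. Their poses are not given: they have to be found in the camera images.
- press: Small green and steel bench press, fixed to the table. Base 220 (x) x 210 (y) x 22 mm; two steel columns at y = +-80 mm carry a green bridge 55 (x) x 210 (y) mm, top 140 mm above the table, with a brass dial (radius 26 mm, 3 mm thick) in its middle and column nuts up to 152 mm. Origin: centre of the base's underside, at table height; the vertical screw axis passes through it. z up.
- handle (a point): Centre of the steel tee handle on the press, on the screw axis, 190 mm above the table: a level bar 90 mm long (this frame's x), 14 mm wide (y), 26 mm tall (z), its +x end red. A 12 mm neck leaves about 34 mm clear under the bar. The frame turns with the handle. Clockwise from above (yaw falling) tightens. The thread is fine: handle and shoe change height by less than 1 mm.
- screw: The screw with its handle, same yaw; origin on its axis at the table. It starts 0.8 to 2.7 rad before the stop and can be turned back 1.7 rad from there; the yaw at which it bottoms differs every time and cannot be seen (the stop, nut_c1, is inside the bridge). It turns against about 0.05 N m; at the stop the torque climbs about 3 N m per further rad. 0.15 to 0.6 N m is hand-tight, more is forced.
- jar: Glass jar of brushes, 72 mm diameter, glass 85 mm tall, brushes to about 160 mm; loose, stands near the press. Origin: centre of its underside.
- sharpener: Teal desk pencil sharpener, 75 x 45 x 40 mm, loose. Origin: centre of its underside.
- ink: Small ink pot with black cap, 44 mm diameter, 70 mm tall, loose. Origin: centre of its underside.
- bar: Bare wooden stretcher bar lying on the table, 40 (x) x 200 (y) x 18 mm, loose. Origin: centre of its underside.

How it is judged:
On the way, in this order (a step that is already met when the one before it is completed fails the run):
1. the screw is bottomed on its stop and tightened with at least about 0.15 N m (distance of nut_c1 from where it was at the start of the episode above 0.001 m and x of nut_c1 in the frame of handle above 0.018 m), for 0.1 s.
2. the handle is backed off by a quarter turn (within 24 degrees) from the stop (x of nut_c1 in the frame of handle between -0.0081 and 0.0081 m and y of nut_c1 in the frame of handle below 0 m), for 0.3 s.
At the end, for the whole second after the job is handed in: the handle stands at rest a quarter turn (within 24 degrees) back, anticlockwise, from the point where the screw bottomed, and is let go (all of step 2 and angular speed of screw below 0.1 rad/s); the robot touches nothing.
It fails at once if the screw is forced: tightened with more than about 0.6 N m (distance of nut_c1 from where it was at the start of the episode above 0.004 m).
It fails at once if the jar of brushes is pushed more than 20 mm (distance of jar from where it was at the start of the episode above 0.02 m).
It fails at once if the sharpener is pushed more than 20 mm (distance of sharpener from where it was at the start of the episode above 0.02 m).
It fails at once if the ink pot is pushed more than 20 mm (distance of ink from where it was at the start of the episode above 0.02 m).
It fails at once if the wooden bar is pushed more than 20 mm (distance of bar from where it was at the start of the episode above 0.02 m).
It also fails if it takes over 72 s, if anything falls off the work surface, if the arm or the gripper's body presses on something with over 40 N, if the wrist force passes 120 N, or if a joint passes its speed limit or range.

## Working session

There is one attempt and no reset: what is moved stays moved. The work goes in short steps, Python scripts to look and compute and a tool call to move; the robot and the scene stay as the last step left them, time stands still between calls to the robot, and variables do not carry over. Pictures are saved under pics/ and viewed, about 8 in all and at most 12, crops included, and the job is handed in when it is done.

Besides the shell and the picture viewer there is one more tool, called after "Call:" as name([rows], argument=value, ...), one row to a line, values as JSON. apply_moves: Moves the arm, as the interface text tells. Its arguments: {"type":"object","properties":{"series":{"type":"array"},"newtons":{"type":"number"}},"required":["series"]}

```bash
mkdir -p pics; python3 - <<'E'
from rig import robot
import cv2,numpy as np
for n in("top","side"):
    im=robot.camera(n); cv2.imwrite(f"pics/{n}0.png",im[:,:,::-1])
    p=robot.camera_params(n); print(n,np.round(p["mtx"],1).tolist(),np.round(p["origin"],3),np.round(p["rotation"],3).tolist())
a,b=cv2.imread("pics/top0.png"),cv2.imread("pics/side0.png")
o=robot.get_obs(); print(o["time"],o["position"],o["tool_rot"],o["ft_force"],o["moment"])
E
```

```text
top [[412.6, 0.0, 256.4], [0.0, 412.6, 194.5], [0.0, 0.0, 1.0]] [0.41  0.068 0.966] [-0.647, 0.755, -0.081, 0.073]
side [[473.4, 0.0, 247.0], [0.0, 473.4, 186.8], [0.0, 0.0, 1.0]] [0.188 0.585 0.858] [-0.313, 0.877, -0.346, 0.116]
0.1 [ 0.17255003 -0.6000609   0.2406869 ] [ 9.90231449e-01  1.39430102e-01  2.40679155e-05 -9.60915461e-04] [-0.4287666  -0.47318617 -0.87730307] [ 0.0210808   0.017612   -0.02888899]
```

View pics/top0.png

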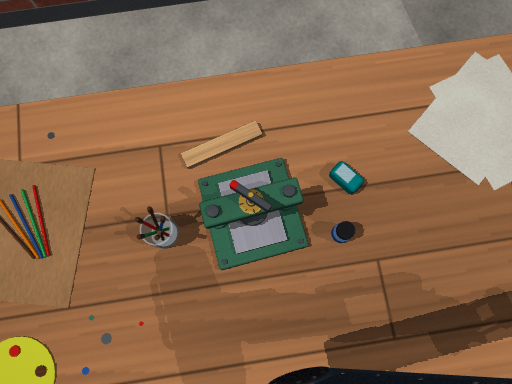

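View pics/side0.png

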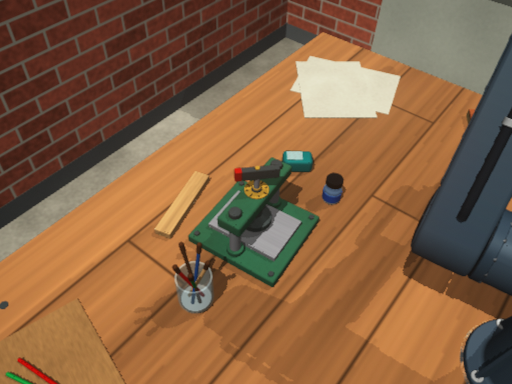

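The top view shows the tee handle from its red end at about (234,185) to its grey end at (270,209). The column nuts are at (213,211) and (290,191), the jar at (158,230), the ink pot at (344,232), the sharpener at (346,177) and the bar at (222,145). In the side view the red end is at (240,174).

```bash
cat > h.py <<'E'
from rig import robot
import cv2,numpy as np
from scipy.spatial.transform import Rotation as R
P={n:robot.camera_params(n) for n in("top","side")}
def cast(n,uv,z):
    p=P[n]; d=R.from_quat(p["rotation"]).apply(np.linalg.solve(p["mtx"],[*uv,1])); o=np.array(p["origin"])
    return o+d*(z-o[2])/d[2]
def proj(n,X):
    p=P[n]; c=R.from_quat(p["rotation"]).inv().apply(np.array(X)-p["origin"]); q=np.array(p["mtx"])@c; return q[:2]/q[2]
def red(im,box):
    x0,y0,x1,y1=box; c=cv2.cvtColor(im,cv2.COLOR_RGB2HSV)[y0:y1,x0:x1]
    m=(((c[...,0]<6)|(c[...,0]>174))&(c[...,1]>170)&(c[...,2]>90)).astype(np.uint8)
    k,l,s,ce=cv2.connectedComponentsWithStats(m); i=1+np.argmax(s[1:,4]); return ce[i]+[x0,y0],s[i]
E
python3 - <<'E'
from h import *
t=cv2.imread("pics/top0.png")[:,:,::-1].copy()
r,s=red(t,(215,165,300,235)); print("red",r,s)
R_=cast("top",r,.2)
A,B=cast("top",(213,211),.152),cast("top",(290,191),.152); print("nuts",A,B,np.linalg.norm(A-B),"mid",(A+B)/2)
C=(A+B)/2; d=R_-C; print("red",R_,np.linalg.norm(d[:2]),"yaw",np.degrees(np.arctan2(d[1],d[0])))
e=cast("top",(270,209),.203); f=cast("top",(231,183),.203); print("bar",e,f,(e+f)/2,np.linalg.norm(e-f))
for n,uv,z in(("jar",(158,230),.085),("ink",(344,231),.07),("sharp",(347,177),.04)): print(n,cast("top",uv,z))
print("press yaw (y axis)",np.degrees(np.arctan2(*(B-A)[1::-1])))
print("side proj", proj("side",[*C[:2],.19]))
o=robot.get_obs(); print(R.from_quat(o["tool_rot"]).as_matrix().round(3))
cv2.imwrite("pics/crop.png",cv2.resize(t[155:245,190:315,::-1],None,fx=6,fy=6,interpolation=cv2.INTER_CUBIC))
E
```

```text
red [233.54 184.12] [15 15  9  9 50]
nuts [0.56849229 0.13482671 0.152     ] [ 0.58527324 -0.02449255  0.152     ] 0.16020057820075284 mid [0.57688276 0.05516708 0.152     ]
red [0.60482834 0.08525384 0.2       ] 0.04106298633567968 yaw 47.113047304130895
bar [0.54586589 0.02430047 0.203     ] [0.60698575 0.08965818 0.203     ] [0.57642582 0.05697932 0.203     ] 0.0894833385738311
jar [0.55864273 0.2624963  0.085     ]
ink [ 0.4967378  -0.13474847  0.07      ]
sharp [ 0.621912   -0.17331739  0.04      ]
press yaw (y axis) -83.9872602245692
side proj [258.23528189 173.13714737]
[[ 0.961  0.276 -0.   ]
 [ 0.276 -0.961  0.002]
 [ 0.    -0.002 -1.   ]]
```

View pics/crop.png

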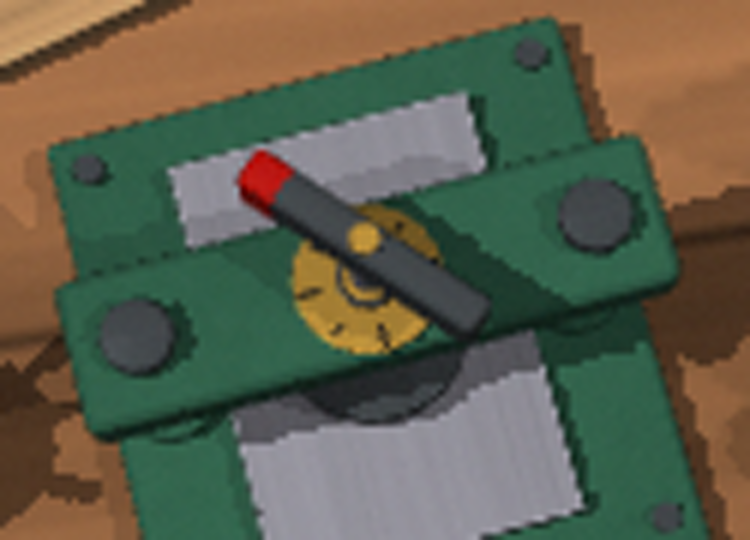

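The crop confirms a handle yaw of about 47° on an axis near (0.577, 0.056). I'll approach above everything, then turn the wrist to yaw 227°, which is the same grasp. That leaves joint 6 enough range for the whole turn.

Call:
apply_moves([
  [2.85,-2.6,-1,0,0,0,1],
  [5.7,-5.2,-1.5,0,0,0,1],
  [8.55,-7.8,-2,0,0,0,1],
  [11.4,-10.4,-2.5,0,0,0,1],
  [14.25,-13,-3,0,0,0,1],
])

```text
time: 0.52
position: [0.2741, -0.4345, 0.2713]
tool_rot: [0.99, 0.139, -0.0, -0.001]
ft_force: [0.7, 0.1, 0.8]
grip_width: 0.0868
```

Call:
apply_moves([
  [2.85,-2.6,0,0,0,0,1],
  [5.7,-5.2,0,0,0,0,1],
  [8.55,-7.8,0,0,0,0,1],
  [11.4,-10.4,0,0,0,0,1],
  [14.25,-13,0,0,0,0,1],
])

```text
time: 0.93
position: [0.3752, -0.2702, 0.2714]
tool_rot: [0.99, 0.139, -0.0, -0.0]
ft_force: [0.4, -0.6, 0.6]
grip_width: 0.0867
```

Call:
apply_moves([
  [2.85,-2.6,0,0,0,0,1],
  [5.7,-5.2,0,0,0,0,1],
  [8.55,-7.8,0,0,0,0,1],
  [11.4,-10.4,0,0,0,0,1],
  [14.25,-13,0,0,0,0,1],
])

```text
time: 1.35
position: [0.4762, -0.1058, 0.2714]
tool_rot: [0.99, 0.139, -0.0, -0.0]
ft_force: [0.7, 0.1, -0.5]
grip_width: 0.0869
```

Call:
apply_moves([
  [2.85,-2.6,0,0,0,0,1],
  [5.7,-5.2,0,0,0,0,1],
  [8.55,-7.8,0,0,0,0,1],
  [11.4,-10.4,0,0,0,0,1],
  [14.25,-13,0,0,0,0,1],
])

```text
time: 1.77
position: [0.5772, 0.0585, 0.2711]
tool_rot: [0.99, 0.14, -0.0, -0.0]
ft_force: [0.2, -1.9, 0.4]
grip_width: 0.0866
```

Call:
apply_moves([
  [0,0,0,0,0,-7,1],
  [0,0,0,0,0,-14,1],
  [0,0,0,0,0,-21,1],
  [0,0,0,0,0,-28,1],
  [0,0,0,0,0,-35,1],
])

```text
time: 2.18
position: [0.5765, 0.0569, 0.2709]
tool_rot: [0.901, 0.434, -0.001, -0.0]
ft_force: [0.5, 0.5, 0.1]
grip_width: 0.0869
```

Call:
apply_moves([
  [0,0,0,0,0,-7,1],
  [0,0,0,0,0,-14,1],
  [0,0,0,0,0,-21,1],
  [0,0,0,0,0,-28,1],
  [0,0,0,0,0,-35,1],
])

```text
time: 2.6
position: [0.5764, 0.0566, 0.271]
tool_rot: [0.729, 0.684, -0.0, -0.0]
ft_force: [0.1, -1.0, 0.2]
grip_width: 0.0871
```

Call:
apply_moves([
  [0,0,0,0,0,-7,1],
  [0,0,0,0,0,-14,1],
  [0,0,0,0,0,-21,1],
  [0,0,0,0,0,-28,1],
  [0,0,0,0,0,-35,1],
])

```text
time: 3.02
position: [0.5765, 0.0566, 0.271]
tool_rot: [0.49, 0.872, -0.0, -0.001]
ft_force: [0.8, -0.1, -0.6]
grip_width: 0.0874
```

Call:
apply_moves([
  [0,0,0,0,0,-7,1],
  [0,0,0,0,0,-14,1],
  [0,0,0,0,0,-21,1],
  [0,0,0,0,0,-28,1],
  [0,0,0,0,0,-35,1],
])

```text
time: 3.43
position: [0.5765, 0.0565, 0.271]
tool_rot: [0.205, 0.979, -0.0, -0.001]
ft_force: [-0.6, -0.0, -0.3]
grip_width: 0.0871
```

Call:
apply_moves([
  [0,0,0,0,0,-7,1],
  [0,0,0,0,0,-14,1],
  [0,0,0,0,0,-21,1],
  [0,0,0,0,0,-28,1],
  [0,0,0,0,0,-35,1],
])

```text
time: 3.85
position: [0.5765, 0.0566, 0.271]
tool_rot: [-0.099, 0.995, 0.0, -0.001]
ft_force: [0.8, -0.1, 0.7]
grip_width: 0.0866
```

Call:
apply_moves([
  [0,0,0,0,0,-7,1],
  [0,0,0,0,0,-14,1],
  [0,0,0,0,0,-21,1],
  [0,0,0,0,0,-28,1],
  [0,0,0,0,0,-36,1],
])

```text
time: 4.27
position: [0.5764, 0.0566, 0.271]
tool_rot: [-0.395, 0.919, 0.0, -0.001]
ft_force: [0.9, 0.2, -0.2]
grip_width: 0.0875
```

```bash
cat >> h.py <<'E'
def st():
    o=robot.get_obs(); M=R.from_quat(o["tool_rot"]).as_matrix()
    print("t %.2f"%o["time"],"pos",o["position"].round(4) if hasattr(o["position"],"round") else o["position"],"yaw %.1f"%np.degrees(np.arctan2(M[1,0],M[0,0])),"q6 %.2f"%o["q"][5],"F",np.round(o["ft_force"],1),"M",np.round(o["moment"],3),"tau6 %.3f"%o["joint_torque"][5],"w %.4f"%o["grip_width"]); return o,M
E
python3 - <<'E'
from h import *
o,M=st()
d=np.array([.5766,.0562,.190])-o["position"]; print("tool shift cm",(M.T@d*100).round(2))
t=robot.camera("top"); cv2.imwrite("pics/t1.png",cv2.resize(t[125:265,160:350,::-1],None,fx=4,fy=4))
E
```

```text
t 4.27 pos [0.5764 0.0566 0.271 ] yaw -133.5 q6 -2.48 F [ 0.9  0.2 -0.2] M [ 0.1   -0.092  0.009] tau6 1.003 w 0.0875
tool shift cm [ 0.01 -0.05  8.1 ]
```

View pics/t1.png

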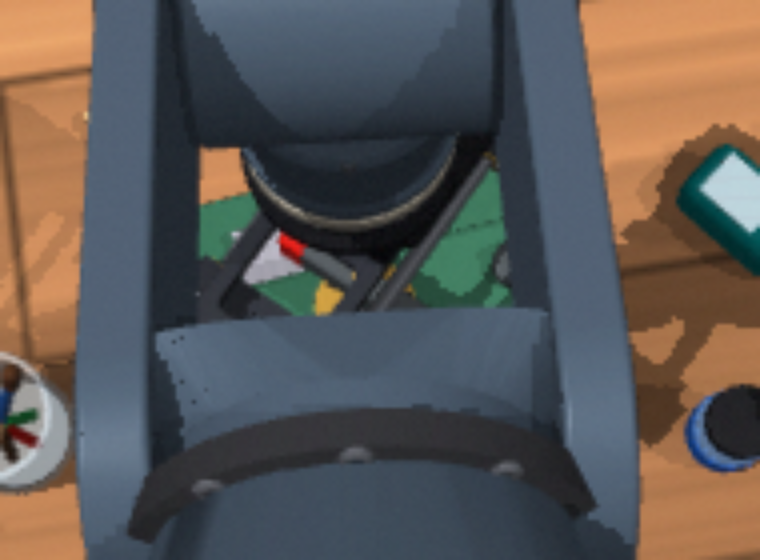

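The arm hides most of the view. The red end shows at about (290,245) in this crop, with the fingers on either side of the handle, so alignment looks right. Next I descend and grip.

Call:
apply_moves([
  [0,0,2.5,0,0,0,1],
  [0,0,5,0,0,0,1],
  [0,0,6.5,0,0,0,1],
  [0,0,7.5,0,0,0,1],
  [0,0,8.1,0,0,0,1],
])

```text
time: 4.73
position: [0.5761, 0.0566, 0.1889]
tool_rot: [-0.392, 0.92, 0.001, -0.001]
ft_force: [-0.3, -0.5, 0.9]
grip_width: 0.087
```

Call:
apply_moves([
  [0,0,0,0,0,0,0.5],
  [0,0,0,0,0,0,0.3],
  [0,0,0,0,0,0,0.2],
  [0,0,0,0,0,0,0.1],
  [0,0,0,0,0,0,0],
], newtons=15)

```text
time: 5.15
position: [0.5774, 0.0565, 0.1915]
tool_rot: [-0.392, 0.92, -0.0, 0.001]
ft_force: [-0.6, 0.6, -0.3]
grip_width: 0.0616
```

Call:
apply_moves([
  [0,0,0,0,0,0,0],
  [0,0,0,0,0,0,0],
  [0,0,0,0,0,0,0],
  [0,0,0,0,0,0,0],
  [0,0,0,0,0,0,0],
], newtons=50)

```text
time: 5.57
position: [0.5768, 0.0565, 0.1906]
tool_rot: [-0.392, 0.92, 0.0, -0.0]
ft_force: [-0.4, -0.3, -0.0]
grip_width: 0.0286
```

```bash
python3 -c "
from h import *
st()"
```

```text
t 5.57 pos [0.5768 0.0565 0.1906] yaw -133.8 q6 -2.47 F [-0.4 -0.3 -0. ] M [ 0.141 -0.074 -0.013] tau6 0.000 w 0.0286
```

Still closing. I'll repeat until the fingers stop.

Call:
apply_moves([
  [0,0,0,0,0,0,0],
  [0,0,0,0,0,0,0],
  [0,0,0,0,0,0,0],
  [0,0,0,0,0,0,0],
  [0,0,0,0,0,0,0],
], newtons=50)

```text
time: 5.98
position: [0.5781, 0.0553, 0.1906]
tool_rot: [-0.392, 0.92, -0.001, 0.001]
ft_force: [3.1, -4.0, -2.4]
grip_width: 0.0137
```

```bash
python3 -c "
from h import *
st()"
```

```text
t 5.98 pos [0.5781 0.0553 0.1906] yaw -133.8 q6 -2.47 F [ 3.1 -4.  -2.4] M [-0.559 -0.537  0.04 ] tau6 0.036 w 0.0137
```

The handle is gripped (13.7 mm). I'll shift 0.18 cm to centre the command on the axis, then turn clockwise 35°, which is less than the guaranteed 46°.

Call:
apply_moves([
  [0,-0.1,0,0,0,0,0],
  [0,-0.18,0,0,0,0,0],
  [0,-0.18,0,0,0,3,0],
  [0,-0.18,0,0,0,6,0],
  [0,-0.18,0,0,0,10,0],
])

```text
time: 6.4
position: [0.578, 0.0554, 0.1905]
tool_rot: [-0.309, 0.951, 0.0, -0.0]
ft_force: [0.6, -2.5, -1.5]
grip_width: 0.0138
```

Call:
apply_moves([
  [0,0,0,0,0,5,0],
  [0,0,0,0,0,10,0],
  [0,0,0,0,0,15,0],
  [0,0,0,0,0,20,0],
  [0,0,0,0,0,25,0],
])

```text
time: 6.82
position: [0.5778, 0.0559, 0.1905]
tool_rot: [-0.095, 0.995, 0.001, -0.0]
ft_force: [1.4, -0.6, -1.2]
grip_width: 0.0134
```

```bash
python3 -c "
from h import *
st()"
```

```text
t 6.82 pos [0.5778 0.0559 0.1905] yaw -169.1 q6 -1.86 F [ 1.4 -0.6 -1.2] M [ 0.08  -0.304  0.055] tau6 -0.624 w 0.0134
```

Call:
apply_moves([
  [0,0,0,0,0,4,0],
  [0,0,0,0,0,8,0],
  [0,0,0,0,0,12,0],
  [0,0,0,0,0,12,0],
  [0,0,0,0,0,12,0],
])

```text
time: 7.23
position: [0.5777, 0.0562, 0.1905]
tool_rot: [0.006, 1.0, 0.001, -0.0]
ft_force: [1.1, 1.3, 0.7]
grip_width: 0.0136
```

```bash
python3 -c "
from h import *
st()"
```

```text
t 7.23 pos [0.5777 0.0562 0.1905] yaw 179.3 q6 -1.66 F [1.1 1.3 0.7] M [ 0.291 -0.248  0.015] tau6 0.083 w 0.0136
```

Call:
apply_moves([
  [0,0,0,0,0,2,0],
  [0,0,0,0,0,3,0],
  [0,0,0,0,0,4,0],
  [0,0,0,0,0,5,0],
  [0,0,0,0,0,6,0],
])

```text
time: 7.65
position: [0.5778, 0.0562, 0.1905]
tool_rot: [0.06, 0.998, 0.001, -0.0]
ft_force: [0.2, 4.8, 0.7]
grip_width: 0.0132
```

```bash
python3 -c "
from h import *
st()"
```

```text
t 7.65 pos [0.5778 0.0562 0.1905] yaw 173.1 q6 -1.55 F [0.2 4.8 0.7] M [ 0.855 -0.166  0.07 ] tau6 -0.083 w 0.0132
```

Call:
apply_moves([
  [0,0.08,0,0,0,2,0],
  [0,0.15,0,0,0,3,0],
  [0,0.15,0,0,0,4,0],
  [0,0.15,0,0,0,5,0],
  [0,0.15,0,0,0,6,0],
])

```text
time: 8.07
position: [0.5779, 0.0566, 0.1905]
tool_rot: [0.112, 0.994, -0.0, -0.0]
ft_force: [-2.9, 1.3, 1.8]
grip_width: 0.0137
```

```bash
python3 -c "
from h import *
st()"
```

```text
t 8.07 pos [0.5779 0.0566 0.1905] yaw 167.1 q6 -1.44 F [-2.9  1.3  1.8] M [0.351 0.089 0.047] tau6 -0.086 w 0.0137
```

Free so far (Mz about 0.05). Continuing in 6° steps.

Call:
apply_moves([
  [0,0,0,0,0,2,0],
  [0,0,0,0,0,3,0],
  [0,0,0,0,0,4,0],
  [0,0,0,0,0,5,0],
  [0,0,0,0,0,6,0],
])

```text
time: 8.48
position: [0.578, 0.0567, 0.1905]
tool_rot: [0.164, 0.986, -0.0, -0.0]
ft_force: [-2.6, 1.4, 1.7]
grip_width: 0.0139
```

```bash
python3 -c "
from h import *
st()"
```

```text
t 8.48 pos [0.578  0.0567 0.1905] yaw 161.1 q6 -1.34 F [-2.6  1.4  1.7] M [0.303 0.22  0.337] tau6 0.176 w 0.0139
```

Call:
apply_moves([
  [0,0,0,0,0,0,0],
  [0,0,0,0,0,0,0],
  [0,0,0,0,0,0,0],
])

```text
time: 8.73
position: [0.578, 0.0567, 0.1905]
tool_rot: [0.163, 0.987, -0.0, -0.0]
ft_force: [-2.4, 1.2, 2.0]
grip_width: 0.0134
```

```bash
python3 -c "
from h import *
st()"
```

```text
t 8.73 pos [0.578  0.0567 0.1905] yaw 161.2 q6 -1.34 F [-2.4  1.2  2. ] M [0.288 0.267 0.333] tau6 0.303 w 0.0134
```

The screw is bottomed and held at 0.33 N m, and contact began at a tool yaw of about 166.7°. Backing off 83° stays inside joint 6's range (q6 about −2.79). That puts the handle about 77.5° back from the stop, within the ±24° tolerance.

Call:
apply_moves([
  [0,0,0,0,0,-5,0],
  [0,0,0,0,0,-10,0],
  [0,0,0,0,0,-15,0],
  [0,0,0,0,0,-20,0],
  [0,0,0,0,0,-25,0],
])

```text
time: 9.15
position: [0.578, 0.0561, 0.1905]
tool_rot: [-0.056, 0.998, -0.0, -0.001]
ft_force: [-1.7, -1.8, 1.2]
grip_width: 0.0134
```

Call:
apply_moves([
  [0,0,0,0,0,-5,0],
  [0,0,0,0,0,-10,0],
  [0,0,0,0,0,-15,0],
  [0,0,0,0,0,-20,0],
  [0,0,0,0,0,-25,0],
])

```text
time: 9.57
position: [0.5782, 0.0555, 0.1905]
tool_rot: [-0.27, 0.963, -0.001, -0.001]
ft_force: [-3.4, -2.7, 2.0]
grip_width: 0.0135
```

Call:
apply_moves([
  [0,0,0,0,0,-5,0],
  [0,0,0,0,0,-10,0],
  [0,0,0,0,0,-15,0],
  [0,0,0,0,0,-20,0],
  [0,0,0,0,0,-25,0],
])

```text
time: 9.98
position: [0.5786, 0.0551, 0.1905]
tool_rot: [-0.472, 0.881, -0.001, -0.001]
ft_force: [-2.3, -5.0, 0.4]
grip_width: 0.0138
```

Call:
apply_moves([
  [0,0,0,0,0,-3,0],
  [0,0,0,0,0,-6,0],
  [0,0,0,0,0,-8,0],
  [0,0,0,0,0,-8,0],
  [0,0,0,0,0,-8,0],
])

```text
time: 10.4
position: [0.5788, 0.055, 0.1905]
tool_rot: [-0.531, 0.848, -0.001, -0.0]
ft_force: [-1.0, -5.2, 0.1]
grip_width: 0.0136
```

```bash
python3 -c "
from h import *
st()"
```

```text
t 10.40 pos [0.5788 0.055  0.1905] yaw -115.9 q6 -2.78 F [-1.  -5.2  0.1] M [-0.697  0.196 -0.066] tau6 -0.059 w 0.0136
```

Call:
apply_moves([
  [0,0,0,0,0,0,0.1],
  [0,0,0,0,0,0,0.2],
  [0,0,0,0,0,0,0.4],
  [0,0,0,0,0,0,0.7],
  [0,0,0,0,0,0,1],
])

```text
time: 10.82
position: [0.5788, 0.0571, 0.1906]
tool_rot: [-0.531, 0.847, -0.0, 0.001]
ft_force: [0.0, 0.8, 0.5]
grip_width: 0.03
```

Call:
apply_moves([
  [0,0,0,0,0,0,1],
  [0,0,0,0,0,0,1],
  [0,0,0,0,0,0,1],
  [0,0,0,0,0,0,1],
  [0,0,0,0,0,0,1],
])

```text
time: 11.23
position: [0.5784, 0.0568, 0.1906]
tool_rot: [-0.531, 0.847, -0.0, 0.0]
ft_force: [-0.2, 0.8, 0.5]
grip_width: 0.0628
```

Call:
apply_moves([
  [0,0,-2,0,0,0,1],
  [0,0,-4,0,0,0,1],
  [0,0,-6,0,0,0,1],
  [0,0,-8,0,0,0,1],
  [0,0,-10,0,0,0,1],
])

```text
time: 11.65
position: [0.5782, 0.0568, 0.2915]
tool_rot: [-0.531, 0.847, 0.0, -0.0]
ft_force: [0.5, -0.0, -0.7]
grip_width: 0.0859
```

Call:
apply_moves([
  [3.5,-1,0,0,0,0,1],
  [7,-2,0,0,0,0,1],
  [10.5,-3,0,0,0,0,1],
  [14,-4,0,0,0,0,1],
  [17.5,-5,0,0,0,0,1],
])

```text
time: 12.07
position: [0.5639, -0.0364, 0.2863]
tool_rot: [-0.507, 0.862, -0.018, -0.016]
ft_force: [-0.0, -0.0, 0.1]
grip_width: 0.087
```

Call:
apply_moves([
  [3.5,-1,0,0,0,0,1],
  [7,-2,0,0,0,0,1],
  [10.5,-3,0,0,0,0,1],
  [14,-4,0,0,0,0,1],
  [14,-4,0,0,0,0,1],
])

```text
time: 12.48
position: [0.552, -0.0944, 0.2822]
tool_rot: [-0.482, 0.875, -0.038, -0.033]
ft_force: [0.5, 0.2, -1.1]
grip_width: 0.0873
```

```bash
python3 - <<'E'
from h import *
st()
t=robot.camera("top"); cv2.imwrite("pics/t2.png",cv2.resize(t[100:280,120:380,::-1],None,fx=3,fy=3))
r,s=red(t,(215,165,300,235)); X=cast("top",r,.2); print(r,s[4],X)
d=X-np.array([.5768,.0562,.2]); print(np.linalg.norm(d[:2]),"handle yaw",np.degrees(np.arctan2(d[1],d[0])))
E
```

```text
t 12.48 pos [ 0.552  -0.0944  0.2822] yaw -122.4 q6 -2.85 F [ 0.5  0.2 -1.1] M [ 0.22  -0.084 -0.004] tau6 0.001 w 0.0873
[230.98214286 189.73214286] 56 [0.59467185 0.09162576 0.2       ]
0.03967855728924331 handle yaw 63.229626663870455
```

View pics/t2.png

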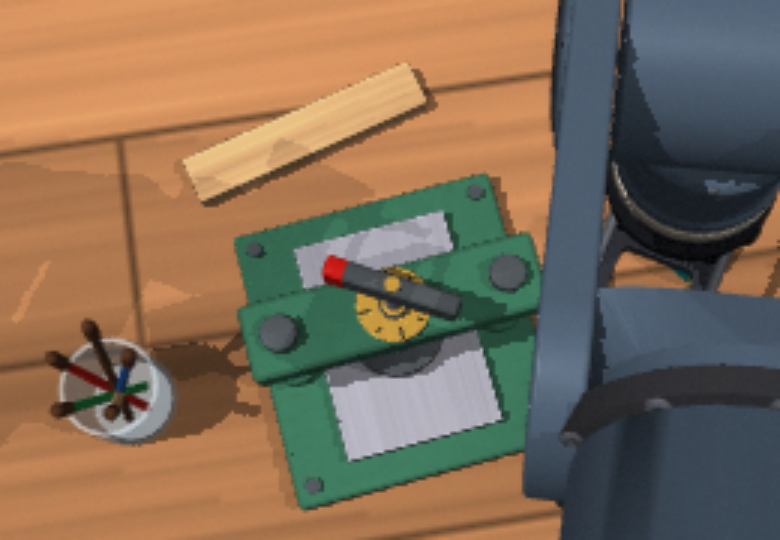

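The picture shows the handle free, with its red end at (335,270) in the crop. The jar and bar are where they were, and the arm is clear to the right. The measured handle yaw is 63°, about 76.5° back from the stop. I'll ease joint 6 off its limit, check that nothing has moved, and hand in.

Call:
apply_moves([
  [0,0,0,0,0,6,1],
  [0,0,0,0,0,12,1],
  [0,0,0,0,0,12,1],
  [0,0,0,0,0,12,1],
  [0,0,0,0,0,12,1],
])

```text
time: 12.95
position: [0.5523, -0.0936, 0.2826]
tool_rot: [-0.389, 0.92, -0.042, -0.029]
ft_force: [-0.4, 0.3, -0.3]
grip_width: 0.0872
```

```bash
python3 - <<'E'
from h import *
o,_=st(); print(np.abs(o["joint_velocities"]).max())
r,s=red(robot.camera("top"),(215,165,300,235)); d=cast("top",r,.2)-np.array([.5768,.0562,.2]); print("handle yaw",np.degrees(np.arctan2(d[1],d[0])))
a=cv2.imread("pics/side0.png").astype(int); b=robot.camera("side")[:,:,::-1].astype(int)
for n,(x0,y0,x1,y1) in dict(bar=(150,165,215,240),jar=(170,238,218,315),sharp=(280,148,316,174),ink=(318,170,348,206)).items(): print(n,np.abs(a-b)[y0:y1,x0:x1].mean().round(1))
print(robot.hand_in())
E
```

```text
t 12.95 pos [ 0.5523 -0.0936  0.2826] yaw -134.2 q6 -2.65 F [-0.4  0.3 -0.3] M [ 0.179 -0.119  0.045] tau6 -0.005 w 0.0872
0.00875769773311307
handle yaw 63.229626663870455
bar 9.1
jar 7.9
sharp 7.4
ink 10.1
the job is handed in; nothing more can be done
None
```

I turned the tee handle clockwise until the screw bottomed, held it at about 0.33 N m (hand-tight, not forced), backed it off, let go and handed the job in at about 13 s. The hand-in gives no verdict.

- **Back-off angle:** the last camera check puts the handle at rest at 63° yaw. The stop is estimated from the torque rise at about −13°, so the handle is about 76° back. That is short of an exact quarter turn, but within the ±24° tolerance. I stopped there because joint 6 was near the end of its range.
- **Joint 6 limit:** while I was moving clear, joint 6 reached its −2.85 limit and the tool tilted slightly. I eased it back to −2.65 before handing in.
- **Things around the press:** in the last top picture the jar and bar looked unmoved. The side-view before-and-after comparison was inconclusive: it showed small differences (7–10 grey levels) in all four regions, and I did not check whether they were only shadow changes. The sharpener and ink pot were not confirmed beyond that. I felt no force outside the handle work.

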